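# Hang-test a hanging candle on the eyebolt

## Robot

A 7-joint arm with a two-finger parallel gripper is mounted at the origin on the work surface. World frame = base frame: x ahead of the robot, y to its left, z up, the work surface at z = 0. Lengths are in m, angles in rad, forces in N, time in s.
With the tool pointing down it reaches from about 0.4 to 0.85 m from the base axis. Payload 4.5 kg.
Tool frame: the origin (TCP) lies midway between the tips of the shut fingers; the grasp point (between the pads) lies 19 mm behind it; z points along the fingers, y is the direction in which the jaws open and shut (so a half turn about z gives the same grasp; the last joint's range is limited). The gripper opens to 88 mm and grips with 3 to 60 N. Pads are 18 mm wide; open, the fingers measure 123 mm over their backs; the gripper's body (75 mm by 187 mm) begins 45 mm behind the grasp point.
Start: joints at [1.288, 0.689, -0.195, 1.565, 0.157, 0.902, -0.215], TCP at [0.195, -0.594, 0.239] pointing down, gripper open.
Joint ranges: [-3.01, 3.01], [-0.46, 2.08], [-1.47, 1.51], [0.13, 2.56], [-1, 4.14], [0.04, 2.09], [-2.66, 2.66]. Speed limits (rad/s): [2.57, 2.57, 3.14, 3.14, 3.14, 3.14, 3.14].

## Interface

Orientations are given as a unit quaternion [x, y, z, w].
In Python, from plant import r gives the robot as it stands. The module is installed in compiled form; this text tells all that it offers.
- The arm moves only by the tool carry_out, never from a script. Its argument "commands" is a list of rows, each a list of 6 numbers: the shift along the tool's x, y, z in m, then the turn, a rotation vector about the tool's x, y, z in degrees. In form: [[dx, dy, dz, wx, wy, wz], ...]. A call has 1 to 12 rows; each row is the pose to reach, as a shift and turn from the pose commanded when the call began, along the tool's axes at that moment; what a row does not reach only later rows make up. A row lasts 1/10 s, in which the tool goes at most 50 mm and 8.59 degrees, less where a joint would pass 70% of its speed; a pose out of reach is approached as far as the arm can. A call with a gripper value outside its range is refused whole. "fingers" is the closure in counts, from 0 (fully open) to 255 (shut), set as the call begins (left out, the last holds). The fingers move at their own pace and stop on an object; "grip_force" is the grip in N (left out, the last holds). Time passes only in rows, so rows that repeat a pose let the fingers close. It gives the time, the measured TCP pose, the force and the opening at its end, in the units of the state.
- r.get_state(): the state, without advancing time (a new reading comes with each control period).
- r.snapshot(name): name is "side" or "top" or "wrist"; returns a dict with "img" (420x560x3 uint8, blue, green, red), "intrinsics" (3x3 intrinsics, pixels), "extrinsics" (4x4, takes a point from camera to world coordinates); the wrist camera has in their place "tool_from_camera" (4x4, takes a point from camera to tool coordinates, whose origin is the TCP and whose axes are the flange's). Camera axes: x right, y down, z forward; pixel columns grow to the right and rows downward; lengths in m; the calibration is good to about 2 mm. A picture is of the moment at which its call begins: read the wrist's pose just before it. There is no depth.
- r.finish_job(): hands the job in, once; it reports no verdict.
Trained networks look in a picture, given as the dict that the camera call returned (one of the last four; its "shot" number tells which), for a name from the list of things; names that differ only in an ending like _2 or _b are one class to them, and where a whole thing is asked for, a point or a joint stands for the part that bears it (a point fixed in the world has none). Each returns a list of dicts, best first, with "p" (0 to 1); they miss things now and then, are a little off and sometimes report something else, mostly with a low value. They report only what shows in the picture. A call takes as long as a camera call. They do not tell look-alikes from the thing itself.
- r.spot_in(picture, label): "xyz" ([x, y, z] in m, in world coordinates, good to about 4 mm: the middle of the surface that is visible of it).
- r.spot_point(picture, label): "xyz" ([x, y, z] in m, in world coordinates, good to about 4 mm: a listed point, or the origin of a listed thing).
The state is a dict: "clock": time; "q": joint angles; "qd": joint speeds; "joint_torque": joint torques, N m; "tool_pos": TCP position; "eef_rot": TCP orientation; "contact_force": force on the tool from outside, world axes, zero at the start; "moment": the same for the moment, N m; "opening": opening from 0.0 (shut) to 1.0 (fully open).
Only numpy, scipy, OpenCV 4.12 (cv2) and the standard library are available. Lean on these libraries where they do the work, as an engineer would, in place of code of your own. Each camera call takes 0.05 s, during which the arm holds its last target.

## Task

Hang-test the candle that has the snap hook on top: push the hook onto the eyebolt of the test stand until its spring gate flicks shut behind the bar of the eye. Then let the hook's crown down onto the bar and, still holding it, pull it steadily down with about 12 N for a moment to prove that it holds, never loading the hook or the stand with 25 N or more. Let go gently so that the candle is left hanging still and upright from the eye, and leave the other things on the bench alone.

Things in the scene. Friction and masses are not known exactly. Their poses are not given: they have to be found in the camera images.
- candle: the hanging candle, about 0.3 kg (varies): gold tin 84 mm across, 55 mm high, two steel wires in its x-z plane rising to a stem, and on it a rigid upright steel snap hook, in the same plane: a loop of 10 mm round rod 58 mm wide (x), from z = 108 mm to its top at z = 219 mm, 39 mm clear inside between spine and shut gate. Origin: centre of the tin's underside, on the bench; z up
- hook_spine (a point): on the rod at the upper end of the hook's solid back (x -24, z +198 mm in the candle's frame; the spine runs upright at x -24 from z 130 to 190 mm). A good grasp from above, fingers closing along the candle's y across the 10 mm rod, fingertips no lower than z = 178 mm and not forward of x = -10 mm, to leave the inside free for the bar. Axes as the candle's
- hook_mouth (a point): on the middle line of the shut gate, 11 mm below the hook's nose, whose round end (5 mm radius) reaches down to z = 185 mm (x +24, z +174 mm in the candle's frame). The bar of the eye should meet the gate at this height, 4 mm up or down: higher it strikes the nose, lower than z = 164 mm the gate cannot swing clear. Axes as the candle's: +x points out of the mouth
- hook_crown (a point): inner side of the top of the hook's half-round crown (x 0, z +209 mm in the candle's frame; the crown's rod centre line has radius 24 mm about x 0, z 190 mm). It rests on the bar when hung: the middle of the bar is then 4 mm below this point. Axes as the candle's
- gate (a joint): the hook's smooth gate, an 8 mm bar hinged at its lower end (x +24, z 142 mm in the candle's frame), top at z 182 mm. Rad: 0 = shut, grows inward to 1.15. Spring: 0.14 N m shut plus 0.10 N m per rad. Pushed at hook_mouth it starts at 4 N and takes up to 7 N; after 27 to 40 mm from first touch (just before, the bar presses it down with up to 14 N) the bar slips over its top and it flicks shut
- stand: the hang-test stand, fixed to the bench: grey steel foot 180 x 110 x 10 mm (x, y, z), a 22 mm square post at x = +72 mm rising to 340 mm, and an arm from the post toward -x, clamped firmly at a height that varies by 28 mm. The eye is at the arm's end. Origin: middle of the foot's underside; its -x side is the side that the eye faces
- eye_bar (a point): front bar of the eyebolt, 50 mm toward -x from the stand's origin, at the usual height of 280 mm; the arm is clamped by hand, so that the bar's middle really lies up to 14 mm higher or lower than this point: look or feel for it. The eye is a level ring of 8 mm rod, 40 mm inside; the lock nut and arm begin 43 mm toward +x. Axes as the stand's: the hook goes on along +x, candle x and stand x alike
- tin_near: a plain candle tin without hanger, 84 mm across and 55 mm high, standing on the bench; leave it alone. Origin: middle of its underside
- tin_far: another such plain candle tin; leave it alone. Origin: middle of its underside
- label_roll: a roll of white labels, 110 mm across and 50 mm high, lying flat on the bench; leave it alone. Origin: middle of its underside
- tape_dispenser: a bench tape dispenser, 170 x 65 x 98 mm; leave it alone. Origin: middle of its underside
Things that resemble listed ones, but are neither listed nor needed, are in the scene too. Of the things like the candle, leave any that is blue; of the rest the smaller one is meant.

How it is judged:
By the outcome, as a careful person would: the job done as asked, in the order asked, and still so for the second after the job is handed in, with the robot touching nothing.
It also fails if it takes over 72 s, if anything falls off the work surface, if the arm or the gripper's body presses on something with over 40 N, if the wrist force passes 120 N, or if a joint passes its speed limit or range.

## Working session

There is one attempt and no reset: what is moved stays moved. The work goes in short steps, Python scripts to look and compute and a tool call to move; the robot and the scene stay as the last step left them, time stands still between calls to the robot, and variables do not carry over. Pictures are saved under pics/ and viewed, and the job is handed in when it is done.

Besides the shell and the picture viewer there is one more tool, called after "Request:" by a JSON object that holds its "fn" and its "kwargs". carry_out: Moves the arm, as the interface text tells. Its arguments: {"type":"object","properties":{"commands":{"type":"array","items":{"type":"array","items":{"type":"number"}}},"fingers":{"type":"number"},"grip_force":{"type":"number"}},"required":["commands"]}

```bash
mkdir -p pics; cat > h.py <<'E'
import numpy as np, cv2
from plant import r
from scipy.spatial.transform import Rotation as R
np.set_printoptions(precision=4,suppress=True)
def st():
    s=r.get_state(); print('t',s['clock'],'p',np.array(s['tool_pos']),'q',np.array(s['eef_rot']),'F',np.array(s['contact_force']),'M',np.array(s['moment']),'op',s['opening']); return s
def proj(pic,p):
    E=np.linalg.inv(np.array(pic['extrinsics'])); c=E[:3,:3]@np.array(p)+E[:3,3]; k=np.array(pic['intrinsics'])@c; return k[:2]/k[2]
E
python3 - <<'E'
from h import *
s=st(); print(R.from_quat(s['eef_rot']).as_matrix())
for n in ['side','top','wrist']:
    p=r.snapshot(n); cv2.imwrite(f'pics/a_{n}.png',p['img'])
    print(n,p['intrinsics'],p.get('extrinsics'),p.get('tool_from_camera'))
    for l in ['candle','hook_spine','hook_crown','stand','eye_bar']:
        for f in ('spot_point','spot_in'):
            try:
                for d in getattr(r,f)(p,l)[:4]: print(f,l,np.array(d['xyz']),round(d['p'],2))
            except Exception as e: print(f,l,e)
E
```

```text
t 0.0 p [ 0.1945 -0.5933  0.2379] q [ 0.9875  0.1578 -0.0002 -0.0009] F [ 0.4363 -0.3937 -0.0199] M [-0.012  -0.0114 -0.0047] op 1.000176251593039
[[ 0.9502  0.3116 -0.0007]
 [ 0.3116 -0.9502  0.0017]
 [-0.0001 -0.0018 -1.    ]]
side [[429.865    0.     277.3304]
 [  0.     429.865  210.5081]
 [  0.       0.       1.    ]] [[-0.9863 -0.1198  0.113   0.4217]
 [-0.1643  0.7617 -0.6268  0.7631]
 [-0.0109 -0.6368 -0.771   1.08  ]
 [ 0.      0.      0.      1.    ]] None
spot_point candle [ 0.581  -0.0549  0.0004] 0.94
spot_point candle [ 0.5722 -0.2146 -0.0017] 0.8
spot_point candle [ 0.7293 -0.2353  0.004 ] 0.58
spot_in candle [ 0.568  -0.1995  0.0539] 0.87
spot_in candle [ 0.7246 -0.2179  0.0696] 0.66
spot_point hook_spine [ 0.5518 -0.2054  0.2002] 0.9
spot_point hook_spine [ 0.7622 -0.2452  0.2602] 0.74
spot_in hook_spine [ 0.7296 -0.2172  0.0728] 0.95
spot_in hook_spine [ 0.5777 -0.0496  0.0538] 0.86
spot_in hook_spine [ 0.5672 -0.2042  0.0565] 0.56
spot_point hook_crown [ 0.5702 -0.2117  0.2124] 0.96
spot_point hook_crown [ 0.5798 -0.0603  0.2079] 0.73
spot_point hook_crown [ 0.7335
[... 1318 characters left out ...]
.581  -0.0562  0.2112] 0.84
spot_point hook_crown [ 0.7355 -0.2348  0.2717] 0.71
spot_in hook_crown [ 0.5606 -0.2061  0.0532] 0.94
spot_in hook_crown [ 0.5688 -0.0556  0.0572] 0.7
spot_in hook_crown [0.5542 0.205  0.0081] 0.68
spot_in hook_crown [ 0.7226 -0.229   0.0697] 0.66
spot_point stand [ 0.5418  0.2144 -0.0002] 0.71
spot_in stand [0.551  0.206  0.0071] 0.71
spot_point eye_bar [0.4912 0.2164 0.2813] 0.73
spot_in eye_bar [0.5445 0.2029 0.0141] 0.69
wrist [[373.9429   0.     273.5622]
 [  0.     373.9429 216.4537]
 [  0.       0.       1.    ]] None [[ 0.0004 -0.9566 -0.2914  0.0754]
 [ 1.      0.0006 -0.0005  0.0011]
 [ 0.0007 -0.2914  0.9566 -0.1465]
 [ 0.      0.      0.      1.    ]]
```

View pics/a_side.png

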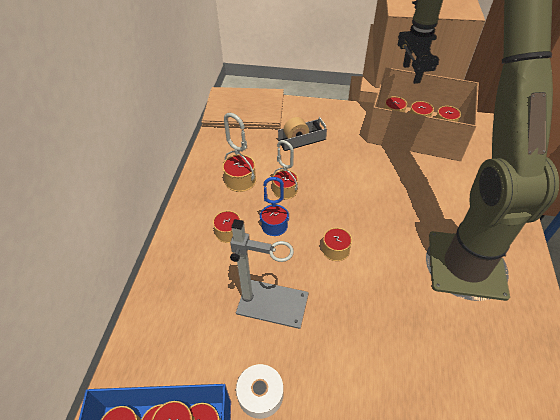

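View pics/a_top.png

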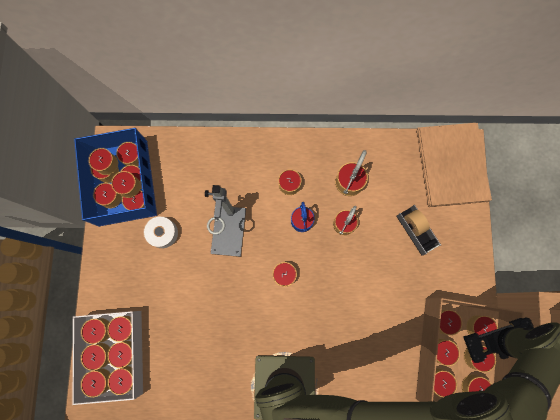

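```bash
cat >> h.py <<'E'
def plan(pos,yaw,s=None):
    s=s or r.get_state(); A=R.from_quat(s['eef_rot']); 
    T=R.from_euler('z',yaw,degrees=True)*R.from_euler('x',180,degrees=True)
    d=A.inv().apply(np.array(pos)-np.array(s['tool_pos'])); w=(A.inv()*T).as_rotvec(degrees=True)
    print('row',np.round(d,4),np.round(w,2)); return d,w
E
python3 - <<'E'
from h import *
plan([0.1945,-0.593,0.36],18.16)
plan([0.55,-0.20,0.36],-30)
E
```

```text
row [ 0.0001 -0.0009 -0.1212] [ 0.01 -0.   -0.01]
row [ 0.4603 -0.2637 -0.1213] [ 0.01 -0.   48.15]
```

Request:
{"fn": "carry_out", "kwargs": {"commands": [[0, 0, -0.05, 0, 0, 0], [0, 0, -0.12, 0, 0, 0], [0.04, -0.024, -0.12, 0, 0, 5], [0.083, -0.047, -0.12, 0, 0, 10], [0.126, -0.07, -0.12, 0, 0, 15], [0.17, -0.095, -0.12, 0, 0, 20], [0.213, -0.12, -0.12, 0, 0, 25], [0.256, -0.145, -0.12, 0, 0, 30], [0.3, -0.17, -0.12, 0, 0, 35], [0.345, -0.2, -0.12, 0, 0, 40], [0.39, -0.225, -0.12, 0, 0, 45], [0.43, -0.245, -0.12, 0, 0, 48]], "fingers": 0}}

```text
clock: 2.85
tool_pos: [0.5273, -0.2259, 0.359]
eef_rot: [0.966, -0.259, 0.0, 0.0]
contact_force: [-0.0, -0.9, 0.9]
opening: 1.0
```

Request:
{"fn": "carry_out", "kwargs": {"commands": [[0.03, 0, 0, 0, 0, 0], [0.04, 0, 0, 0, 0, 0], [0.04, 0, 0, 0, 0, 0], [0.04, 0, 0, 0, 0, 0]]}}

```text
clock: 3.25
tool_pos: [0.5604, -0.2477, 0.3585]
eef_rot: [0.966, -0.258, -0.0, -0.0]
contact_force: [-0.4, 0.8, -0.7]
opening: 1.001
```

```bash
cat > look.py <<'E'
import sys
from h import *
tag=sys.argv[1]; labels=sys.argv[2].split(',')
s=st(); p=r.snapshot('wrist'); cv2.imwrite(f'pics/{tag}.png',p['img'])
for l in labels:
    if l:
        for d in r.spot_point(p,l)[:3]: print(l,np.array(d['xyz']),round(d['p'],2))
E
python3 look.py b candle,hook_spine,hook_crown,hook_mouth
```

```text
t 3.25 p [ 0.5604 -0.2477  0.3585] q [ 0.9662 -0.2578 -0.0004 -0.    ] F [-0.3675  0.7979 -0.7313] M [0.0997 0.0242 0.0291] op 1.000638225581658
candle [ 0.5797 -0.0571 -0.0032] 0.93
candle [ 0.5719 -0.2114  0.0042] 0.74
candle [ 0.7239 -0.2294 -0.0003] 0.59
hook_spine [ 0.5515 -0.1984  0.1976] 0.76
hook_spine [ 0.5555 -0.0608  0.1969] 0.72
hook_crown [ 0.5712 -0.2116  0.2065] 0.88
hook_crown [ 0.5822 -0.0549  0.2094] 0.78
hook_mouth [ 0.7072 -0.2179  0.2303] 0.95
hook_mouth [ 0.6067 -0.0547  0.1774] 0.62
hook_mouth [ 0.594  -0.2225  0.1745] 0.55
```

View pics/b.png

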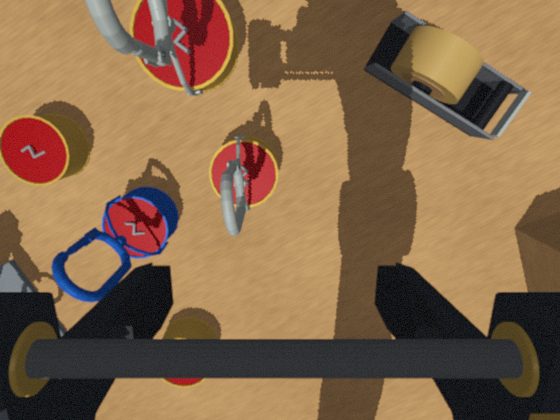

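```bash
cat >> h.py <<'E'
def wproj(p,P,s):
    A=R.from_quat(s['eef_rot']).as_matrix(); t=np.array(s['tool_pos']); TC=np.array(p['tool_from_camera'])
    q=(np.atleast_2d(P)-t)@A; c=(q-TC[:3,3])@TC[:3,:3]; k=c@np.array(p['intrinsics']).T; return k[:,:2]/k[:,2:]
def hookpts():
    a=np.linspace(0,np.pi,25); L=[(24*np.cos(x),190+24*np.sin(x)) for x in a]
    L=[(24,185)]+L+[(-24,130)]
    return np.array([[x/1000,0,z/1000] for x,z in L])
def tincirc(z):
    a=np.linspace(0,2*np.pi,40); return np.c_[.042*np.cos(a),.042*np.sin(a),0*a+z]
def place(P,x,y,yaw): return R.from_euler('z',yaw,degrees=True).apply(P)+[x,y,0]
E
python3 - <<'E'
from h import *
s=r.get_state(); p=r.snapshot('wrist'); outs=[]
for (x,y,yaw) in [(0.571,-0.2125,-27),(0.571,-0.2125,-32)]:
    im=cv2.resize(p['img'][110:270,170:320],None,fx=3,fy=3,interpolation=cv2.INTER_CUBIC)
    for P,c in [(hookpts(),(0,255,0)),(tincirc(.055),(255,0,255))]:
        uv=((wproj(p,place(P,x,y,yaw),s)-[170,110]+.5)*3).astype(np.int32); cv2.polylines(im,[uv],False,c,1)
    outs.append(im)
cv2.imwrite('pics/b2.png',cv2.resize(np.hstack(outs),None,fx=.85,fy=.85))
E
```

```text
(no output)
```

View pics/b2.png

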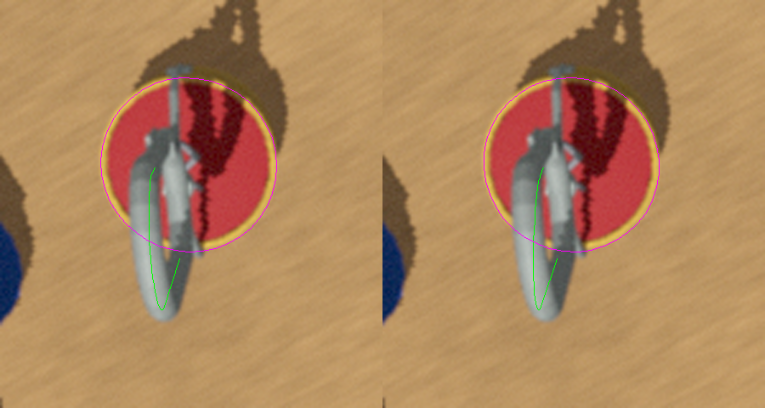

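```bash
python3 - <<'E'
from h import *
s=r.get_state(); p=r.snapshot('wrist'); outs=[]
G=np.array([[.024,0,.142],[.024,0,.182]])
for (x,y,yaw) in [(0.5705,-0.212,-23),(0.5705,-0.212,-19)]:
    im=cv2.resize(p['img'][110:270,180:300],None,fx=4,fy=4,interpolation=cv2.INTER_CUBIC)
    for P,c in [(hookpts(),(0,255,0)),(tincirc(.055),(255,0,255)),(G,(255,0,0))]:
        uv=((wproj(p,place(P,x,y,yaw),s)-[180,110]+.5)*4).astype(np.int32); cv2.polylines(im,[uv],False,c,1)
    outs.append(im)
cv2.imwrite('pics/b3.png',cv2.resize(np.hstack(outs),None,fx=.83,fy=.83))
E
```

```text
(no output)
```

View pics/b3.png

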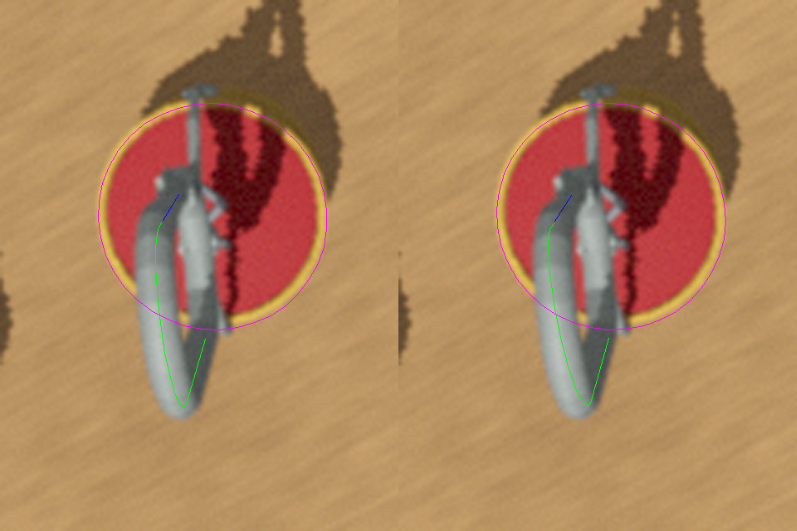

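```bash
python3 - <<'E'
from h import *
plan([0.549,-0.203,0.25],-23); plan([0.549,-0.203,0.180],-23)
E
```

```text
row [-0.0324 -0.033   0.109 ] [-0.   -0.01 -6.86]
row [-0.0324 -0.033   0.179 ] [-0.   -0.01 -6.86]
```

Request:
{"fn": "carry_out", "kwargs": {"commands": [[-0.032, -0.033, 0, 0, 0, -6.9], [-0.032, -0.033, 0.045, 0, 0, -6.9], [-0.032, -0.033, 0.08, 0, 0, -6.9], [-0.032, -0.033, 0.105, 0, 0, -6.9], [-0.032, -0.033, 0.109, 0, 0, -6.9], [-0.032, -0.033, 0.109, 0, 0, -6.9], [-0.032, -0.033, 0.109, 0, 0, -6.9]]}}

```text
clock: 4.3
tool_pos: [0.5507, -0.2036, 0.2513]
eef_rot: [0.98, -0.199, 0.001, 0.0]
contact_force: [0.3, -0.1, 1.1]
opening: 1.003
```

```bash
python3 look.py c hook_spine,hook_crown; python3 - <<'E'
from h import *
plan([0.549,-0.203,0.180],-23)
s=r.get_state(); p=r.snapshot('wrist'); im=p['img'].copy()
G=np.array([[.024,0,.142],[.024,0,.182]])
x,y,yaw=0.5705,-0.212,-23
for P,c in [(hookpts(),(0,255,0)),(tincirc(.055),(255,0,255)),(G,(255,0,0))]:
    cv2.polylines(im,[wproj(p,place(P,x,y,yaw),s).astype(np.int32)],False,c,1)
cv2.imwrite('pics/c2.png',im)
E
```

```text
t 4.3 p [ 0.5507 -0.2036  0.2513] q [ 0.98   -0.199   0.0015  0.0002] F [ 0.3057 -0.0691  1.0547] M [ 0.0758 -0.0011  0.0073] op 1.0028604216095094
hook_spine [ 0.5521 -0.1968  0.1951] 0.92
hook_spine [ 0.5578 -0.0599  0.1964] 0.92
hook_crown [ 0.5804 -0.0552  0.2109] 0.9
hook_crown [ 0.5708 -0.2105  0.2065] 0.79
row [-0.0019  0.0002  0.0712] [-0.02 -0.17  0.04]
```

View pics/c2.png

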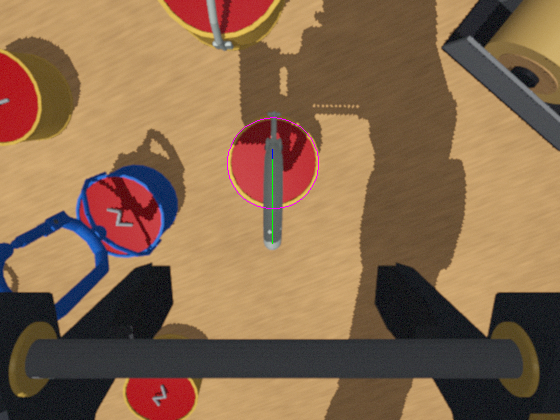

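Request:
{"fn": "carry_out", "kwargs": {"commands": [[-0.002, 0, 0.025, 0, 0, 0], [-0.002, 0, 0.05, 0, 0, 0], [-0.002, 0, 0.065, 0, 0, 0], [-0.002, 0, 0.07, 0, 0, 0], [-0.002, 0, 0.07, 0, 0, 0], [-0.002, 0, 0.07, 0, 0, 0]], "fingers": 100, "grip_force": 10}}

```text
clock: 5.1
tool_pos: [0.5486, -0.2027, 0.1807]
eef_rot: [0.98, -0.199, 0.001, 0.0]
contact_force: [-0.4, -0.2, -0.2]
opening: 0.607
```

```bash
python3 look.py d ''
```

```text
t 5.1 p [ 0.5486 -0.2027  0.1807] q [ 0.98   -0.199   0.0009  0.0001] F [-0.4231 -0.1954 -0.2159] M [-0.0107 -0.0311 -0.0106] op 0.6071359839998893
```

View pics/d.png

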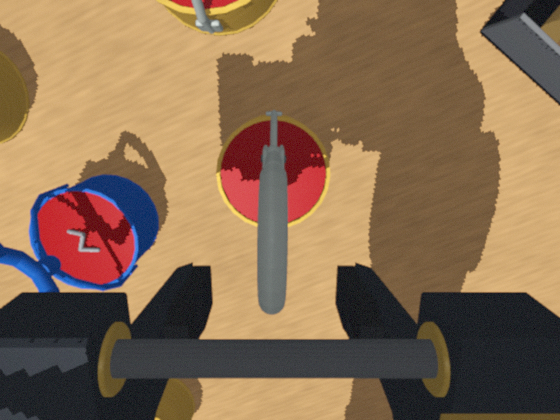

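Request:
{"fn": "carry_out", "kwargs": {"commands": [[0, 0, 0, 0, 0, 0], [0, 0, 0, 0, 0, 0], [0, 0, 0, 0, 0, 0], [0, 0, 0, 0, 0, 0], [0, 0, 0, 0, 0, 0], [0, 0, 0, 0, 0, 0], [0, 0, 0, 0, 0, 0], [0, 0, 0, 0, 0, 0]], "fingers": 255, "grip_force": 10}}

```text
clock: 5.95
tool_pos: [0.548, -0.2021, 0.1797]
eef_rot: [0.98, -0.199, 0.0, -0.0]
contact_force: [-0.3, 1.0, -0.0]
opening: 0.108
```

Request:
{"fn": "carry_out", "kwargs": {"commands": [[0, 0, 0, 0, 0, 0], [0, 0, 0, 0, 0, 0], [0, 0, 0, 0, 0, 0], [0, 0, -0.004, 0, 0, 0], [0, 0, -0.01, 0, 0, 0], [0, 0, -0.02, 0, 0, 0], [0, 0, -0.02, 0, 0, 0], [0, 0, -0.02, 0, 0, 0]], "grip_force": 45}}

```text
clock: 6.75
tool_pos: [0.5481, -0.2026, 0.2002]
eef_rot: [0.98, -0.199, 0.001, 0.0]
contact_force: [-0.3, -1.0, -2.6]
opening: 0.095
```

```bash
python3 look.py e ''; python3 - <<'E'
from h import *
p=r.snapshot('side'); cv2.imwrite('pics/e_side.png',p['img'])
for l in ['eye_bar','stand']:
    for d in r.spot_point(p,l)[:2]: print(l,np.array(d['xyz']),d['p'])
q=r.snapshot('top')
for l in ['eye_bar','stand']:
    for d in r.spot_point(q,l)[:2]: print(l,np.array(d['xyz']),d['p'])
a=cv2.resize(p['img'][200:340,210:330],None,fx=3.2,fy=3.2,interpolation=cv2.INTER_CUBIC)
b=cv2.resize(q['img'][165:275,185:285],None,fx=4,fy=4,interpolation=cv2.INTER_CUBIC)
H=440; a=cv2.resize(a,(384,448))[:440]; cv2.imwrite('pics/e_eye.png',np.hstack([a,b[:440]]))
E
```

```text
t 6.75 p [ 0.5481 -0.2026  0.2002] q [ 0.98   -0.199   0.0006  0.0001] F [-0.3251 -0.9507 -2.6234] M [ 0.0909  0.0917 -0.0323] op 0.09473441747599656
eye_bar [0.4894 0.2172 0.2801] 0.81
stand [ 0.539   0.2115 -0.003 ] 0.81
eye_bar [0.4911 0.2148 0.2814] 0.65
stand [ 0.5423  0.2133 -0.0035] 0.8
```

View pics/e.png

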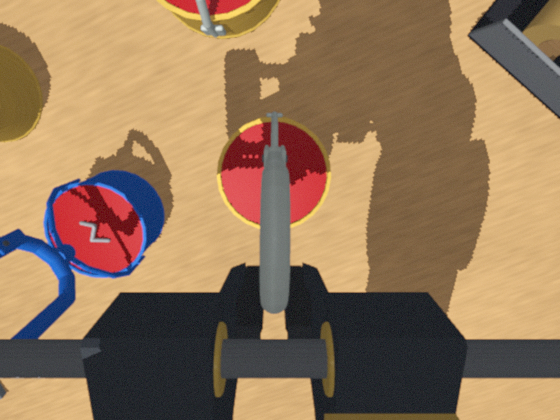

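View pics/e_eye.png

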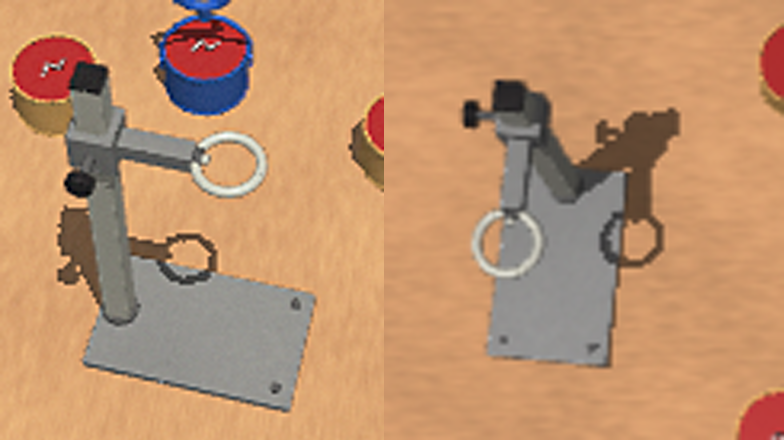

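```bash
python3 - <<'E'
from h import *
from scipy.optimize import least_squares
pts={}
pics={}
for n,(x0,y0,x1,y1) in {'side':(262,236,300,268),'top':(200,210,226,240)}.items():
    p=r.snapshot(n); pics[n]=p; im=p['img'].astype(int)
    sub=im[y0:y1,x0:x1]; m=(sub.min(2)>150)&(sub.max(2)-sub.min(2)<45)
    v,u=np.nonzero(m); pts[n]=np.c_[u+x0,v+y0].astype(float); print(n,len(u),pts[n].min(0),pts[n].max(0),pts[n].mean(0))
def f(c):
    res=[]
    for n,uv in pts.items():
        p=pics[n]; E=np.array(p['extrinsics']); K=np.array(p['intrinsics'])
        d=np.c_[uv,np.ones(len(uv))]@np.linalg.inv(K).T@E[:3,:3].T; o=E[:3,3]
        t=(c[2]-o[2])/d[:,2]; X=o+d*t[:,None]; res.append(np.hypot(X[:,0]-c[0],X[:,1]-c[1])-.024)
    return np.concatenate(res)
s=least_squares(f,[.515,.215,.28],loss='soft_l1',f_scale=.003); print('ring centre',s.x,'rms',np.sqrt(np.mean(f(s.x)**2)))
for n in pts:
    keep=pts; one={n:pts[n]}
    for z in (.266,.28,.294):
        pts_b=pts; 
        g=lambda c:(lambda P:np.concatenate(P))([f(np.r_[c,z])[: len(pts['side'])] if n=='side' else f(np.r_[c,z])[len(pts['side']):]])
        q=least_squares(g,[.515,.215],loss='soft_l1',f_scale=.003); print(n,z,q.x,np.sqrt(np.mean(g(q.x)**2)))
E
```

```text
side 154 [268. 241.] [292. 260.] [281.4675 250.9805]
top 85 [207. 215.] [223. 233.] [215.2588 225.9059]
ring centre [0.5131 0.2181 0.2676] rms 0.0026604167402378095
side 0.266 [0.513  0.2171] 0.0023936076589721107
side 0.28 [0.5116 0.2264] 0.0024210541767226814
side 0.294 [0.5101 0.2358] 0.002516503487630436
top 0.266 [0.5138 0.2183] 0.0030492325876710726
top 0.28 [0.5115 0.2159] 0.0030614876193310043
top 0.294 [0.5091 0.2135] 0.0030941132106897017
```

```bash
python3 - <<'E'
from h import *
def bp(p,uv,z):
    E=np.array(p['extrinsics']); K=np.array(p['intrinsics']); d=E[:3,:3]@np.linalg.inv(K)@[*uv,1]; o=E[:3,3]; return (o+d*(z-o[2])/d[2])[:2]
p=r.snapshot('side'); q=r.snapshot('top')
S=[bp(p,(210+u/3.2,200+v/3.2),.01) for u,v in [(318,293),(290,410),(83,362)]]
T=[bp(q,(185+u/4,165+v/4),.01) for u,v in [(244,170),(224,366),(104,355)]]
for X in (S,T):
    print(X, [np.degrees(np.arctan2(*(X[i+1]-X[i])[::-1])) for i in range(2)],[np.linalg.norm(X[i+1]-X[i]) for i in range(2)])
cv2.imwrite('pics/f.png',np.hstack([cv2.resize(p['img'][260:350,225:320],None,fx=4,fy=4),cv2.resize(q['img'][180:270,200:295],None,fx=4,fy=4)]))
E
```

```text
[array([0.4419, 0.1688]), array([0.4519, 0.2798]), array([0.6298, 0.2651])] [np.float64(84.83436633367619), np.float64(-4.712031151611013)] [np.float64(0.11141969389433481), np.float64(0.17849819854428664)]
[array([0.625 , 0.1517]), array([0.4438, 0.1641]), array([0.4522, 0.2732])] [np.float64(176.1008095482785), np.float64(85.58803523470597)] [np.float64(0.1817172737607331), np.float64(0.10946874603224672)]
```

View pics/f.png

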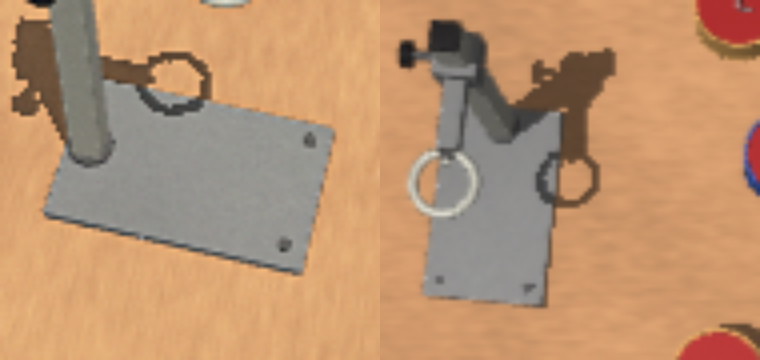

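```bash
python3 - <<'E'
from h import *
for P,y in [((.5481,-.2026,.2733),-23),((.415,-.11,.2733),-18),((.408,.05,.2733),-10),((.408,.2254,.2733),-4.5)]: plan(P,y)
E
```

```text
row [ 0.0003  0.0001 -0.0737] [0.01 0.   0.05]
row [-0.1583 -0.0333 -0.0737] [ 0.01  0.   -4.95]
row [-0.2272 -0.1779 -0.0737] [  0.01   0.01 -12.95]
row [-0.2956 -0.3394 -0.0737] [  0.01   0.01 -18.45]
```

Request:
{"fn": "carry_out", "kwargs": {"commands": [[0, 0, -0.025, 0, 0, 0], [0, 0, -0.055, 0, 0, 0], [-0.02, -0.004, -0.073, 0, 0, 0], [-0.05, -0.01, -0.073, 0, 0, -1], [-0.08, -0.017, -0.073, 0, 0, -2], [-0.11, -0.023, -0.073, 0, 0, -3], [-0.14, -0.03, -0.073, 0, 0, -4], [-0.163, -0.044, -0.073, 0, 0, -5], [-0.178, -0.075, -0.073, 0, 0, -7], [-0.193, -0.106, -0.073, 0, 0, -9], [-0.208, -0.138, -0.073, 0, 0, -11], [-0.22, -0.165, -0.073, 0, 0, -13]]}}

```text
clock: 8.5
tool_pos: [0.4094, 0.0372, 0.273]
eef_rot: [0.996, -0.086, 0.0, -0.0]
contact_force: [1.2, -0.3, -3.7]
opening: 0.098
```

```bash
python3 - <<'E'
from h import *
s=st(); plan((.408,.2254,.2733),-4.5)
E
```

```text
t 8.5 p [0.4094 0.0372 0.273 ] q [ 0.9963 -0.0855  0.0004 -0.0003] F [ 1.1577 -0.251  -3.6766] M [ 0.1076  0.0609 -0.03  ] op 0.09769579384814354
row [-0.0335 -0.1852 -0.0002] [-0.03 -0.04 -5.31]
```

Request:
{"fn": "carry_out", "kwargs": {"commands": [[-0.005, -0.03, 0, 0, 0, -1], [-0.011, -0.06, 0, 0, 0, -2], [-0.016, -0.09, 0, 0, 0, -3], [-0.022, -0.12, 0, 0, 0, -4], [-0.027, -0.15, 0, 0, 0, -5], [-0.031, -0.17, 0, 0, 0, -5.3], [-0.033, -0.18, 0, 0, 0, -5.3], [-0.033, -0.185, 0, 0, 0, -5.3], [-0.033, -0.185, 0, 0, 0, -5.3], [-0.033, -0.185, 0, 0, 0, -5.3]]}}

```text
clock: 9.5
tool_pos: [0.4092, 0.2217, 0.2726]
eef_rot: [0.999, -0.042, -0.0, 0.001]
contact_force: [-0.3, -0.1, -3.2]
opening: 0.099
```

```bash
python3 look.py g eye_bar,hook_mouth,hook_spine,hook_crown; python3 - <<'E'
from h import *
for n in ['side','top']:
    p=r.snapshot(n); cv2.imwrite(f'pics/g_{n}.png',p['img'])
    for l in ['eye_bar','hook_crown','hook_spine','hook_mouth','candle']:
        for d in r.spot_point(p,l)[:3]:
            if d['xyz'][1]>.1: print(n,l,np.array(d['xyz']),round(d['p'],2))
    u,v=proj(p,(.46,.222,.25)); u,v=int(u),int(v)
    x0,y0=max(u-60,0),max(v-60,0); globals()[n+'i']=cv2.resize(p['img'][y0:y0+120,x0:x0+110],(396,432),interpolation=cv2.INTER_CUBIC); print(x0,y0)
cv2.imwrite('pics/g2.png',np.hstack([sidei,topi]))
E
```

```text
t 9.5 p [0.4092 0.2217 0.2726] q [ 0.9991 -0.0415 -0.0001  0.0007] F [-0.3332 -0.1497 -3.175 ] M [0.0272 0.12   0.0055] op 0.09925413721813951
eye_bar [0.4899 0.2177 0.2784] 0.71
hook_mouth [0.4615 0.2202 0.2681] 0.7
hook_spine [0.4107 0.2276 0.2886] 0.89
hook_crown [0.4353 0.2172 0.3001] 0.65
side eye_bar [0.4897 0.2176 0.2805] 0.8
side hook_crown [0.437  0.2206 0.3034] 0.57
side hook_mouth [0.4575 0.2162 0.2643] 0.81
side candle [0.489  0.2199 0.2809] 0.65
243 199
top eye_bar [0.4891 0.2156 0.2829] 0.84
top hook_crown [0.4309 0.2207 0.3047] 0.69
top hook_spine [0.4108 0.2255 0.2876] 0.48
top hook_mouth [0.4611 0.2212 0.2652] 0.51
top candle [0.4329 0.2205 0.0951] 0.7
top candle [0.5304 0.4543 0.0011] 0.61
154 183
```

View pics/g.png

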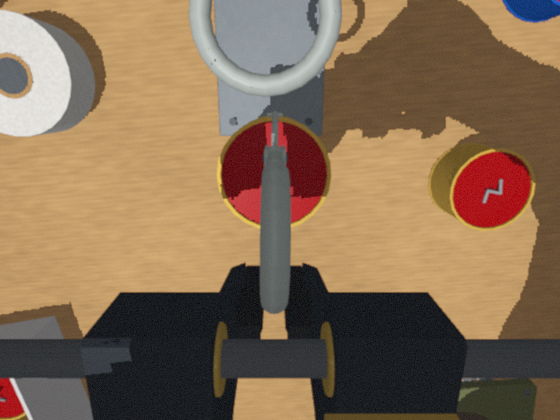

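View pics/g2.png

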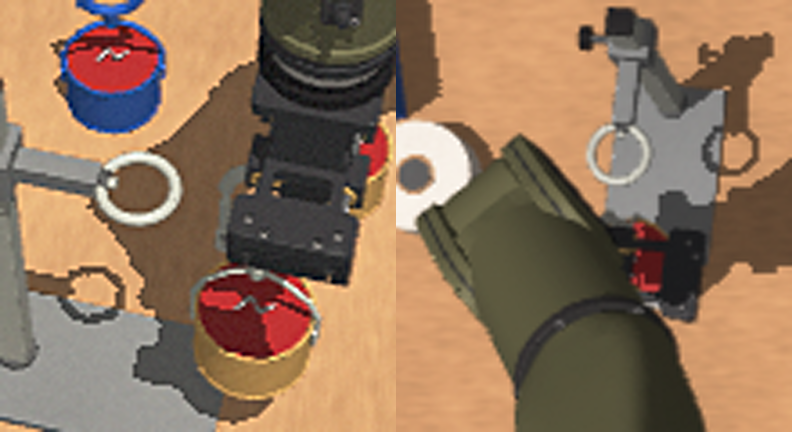

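```bash
cat > ringfit.py <<'E'
from h import *
from scipy.optimize import least_squares
s=st(); p=r.snapshot('wrist'); im=p['img']
K=np.array(p['intrinsics']); TC=np.array(p['tool_from_camera']); A=R.from_quat(s['eef_rot']).as_matrix(); t=np.array(s['tool_pos'])
# predicted centre mask region
c0=np.array([.513,.218,.268]); 
H,W=im.shape[:2]
hsv=cv2.cvtColor(im,cv2.COLOR_BGR2HSV)
a=np.linspace(0,2*np.pi,720)
def ringuv(c,rad): return wproj(p,np.c_[c[0]+rad*np.cos(a),c[1]+rad*np.sin(a),np.full_like(a,c[2])],s)
band=np.zeros((H,W),np.uint8); 
o=ringuv(c0,.033).astype(np.int32); i=ringuv(c0,.0145).astype(np.int32)
cv2.fillPoly(band,[o],1); cv2.fillPoly(band,[i],0)
m=((hsv[...,1]<40)&(hsv[...,2]>135)&(band>0)).astype(np.uint8)
m=cv2.morphologyEx(m,cv2.MORPH_CLOSE,np.ones((3,3)))
n,lab,stt,_=cv2.connectedComponentsWithStats(m); k=1+np.argmax(stt[1:,4]); m=(lab==k)
# torus silhouette model: render torus mask via points discs; area overlap -> use edge radii
v,u=np.nonzero(m); uv=np.c_[u,v]
dirs=(np.c_[uv,np.ones(len(uv))]@np.linalg.inv(K).T)@TC[:3,:3].T@A.T; o3=A@TC[:3,3]+t
# edges: for angle bins, min and max radius in image about projected centre
cu=wproj(p,c0,s)[0]; d=uv-cu; ang=np.degrees(np.arctan2(d[:,1],d[:,0])); rad=np.hypot(*d.T)
E_=[]
for b in range(10,171,4):
    q=np.abs(ang-b)<1.5
    if q.sum()<4: continue
    for sgn,f in ((1,np.argmax),(-1,np.argmin)):
        j=np.flatnonzero(q)[f(rad[q])]
        if 2<uv[j,0]<W-3 and 2<uv[j,1]<H-3: E_.append((uv[j,0]+sgn*.5*np.cos(np.radians(ang[j])),uv[j,1]+sgn*.5*np.sin(np.radians(ang[j])),sgn))
E_=np.array(E_)
D=(np.c_[E_[:,:2],np.ones(len(E_))]@np.linalg.inv(K).T)@TC[:3,:3].T@A.T; D/=np.linalg.norm(D,axis=1)[:,None]
def res(c):
    # signed: ray distance to ring centreline circle should be 4mm
    out=[]
    ph=a; C=np.c_[c[0]+.024*np.cos(ph),c[1]+.024*np.sin(ph),np.full_like(ph,c[2])]-o3
    for dd in D:
        w=C-np.outer(C@dd,dd); out.append(np.sqrt((w**2).sum(1)).min()-.004)
    return np.array(out)
q=least_squares(res,c0,loss='soft_l1',f_scale=.0007)
print('edges',len(E_),'ring',q.x,'rms',np.sqrt(np.mean(res(q.x)**2)))
for z in (.264,.268,.272,.276):
    f=lambda c:res(np.r_[c,z]); w=least_squares(f,q.x[:2],loss='soft_l1',f_scale=.0007); print(z,w.x,np.sqrt(np.mean(f(w.x)**2)))
vis=im.copy(); vis[m]=(0,255,0)
for e in E_: cv2.circle(vis,(int(round(e[0])),int(round(e[1]))),1,(0,0,255) if e[2]>0 else (255,0,0),-1)
cv2.imwrite('pics/ring_%d.png'%int(s['clock']*100),vis); print('ring_%d'%int(s['clock']*100))
E
python3 ringfit.py
```

```text
t 10.35 p [0.409  0.2233 0.2727] q [ 0.9992 -0.0405  0.      0.    ] F [ 0.0063  0.4955 -3.1251] M [ 0.0861  0.1522 -0.0338] op 0.09922277753775803
edges 82 ring [0.5126 0.221  0.3466] rms 0.001721202339922428
0.264 [0.5172 0.2154] 0.00402202975094688
0.268 [0.5172 0.2153] 0.0039058701851955387
0.272 [0.5172 0.2152] 0.003783708551520597
0.276 [0.5171 0.2152] 0.0036598166742256863
ring_1035
```

View pics/ring_1035.png

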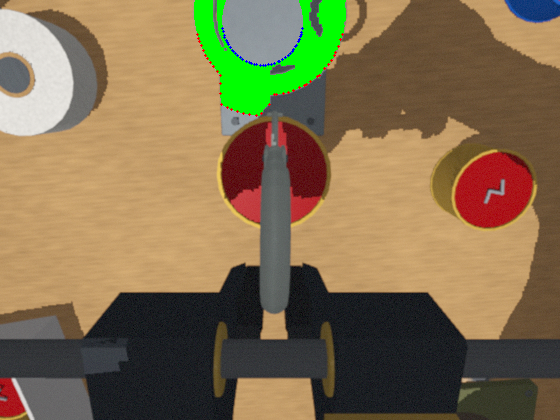

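```bash
python3 - <<'E'
from h import *
im=cv2.imread('pics/g.png'); h=cv2.cvtColor(im,cv2.COLOR_BGR2HSV)
for c in [(196,30),(202,30),(208,30),(230,75),(267,72),(267,78),(267,84),(267,90),(267,93),(267,60),(270,30),(335,30),(330,30)]: print(c,im[c[1],c[0]],h[c[1],c[0]])
E
sed -i 's/(hsv\[...,1\]<40)&(hsv\[...,2\]>135)/(im[...,0].astype(int)<=im[...,1])\&(hsv[...,1]<60)\&(hsv[...,2]>95)/' ringfit.py; python3 ringfit.py
```

```text
(196, 30) [183 188 182] [ 65   8 188]
(202, 30) [191 196 188] [ 71  10 196]
(208, 30) [146 151 145] [ 65  10 151]
(230, 75) [206 212 205] [ 64   8 212]
(267, 72) [159 156 147] [ 98  19 159]
(267, 78) [166 167 160] [ 86  11 167]
(267, 84) [200 204 196] [ 75  10 204]
(267, 90) [176 182 175] [ 64  10 182]
(267, 93) [164 168 162] [ 70   9 168]
(267, 60) [158 154 148] [102  16 158]
(270, 30) [157 153 149] [105  13 157]
(335, 30) [164 168 162] [ 70   9 168]
(330, 30) [192 196 188] [ 75  10 196]
t 10.4 p [0.4091 0.2233 0.2727] q [ 0.9992 -0.0405  0.      0.    ] F [-0.7144 -0.8197 -3.6149] M [0.032  0.0605 0.0127] op 0.09937906368691987
edges 82 ring [0.5153 0.2152 0.2668] rms 0.0002458594037983395
0.264 [0.5153 0.2153] 0.0002998132495915604
0.268 [0.5153 0.2152] 0.00025214031336204777
0.272 [0.5152 0.2152] 0.0003695184510693821
0.276 [0.5152 0.2151] 0.0005459341567165745
ring_1040
```

Request:
{"fn": "carry_out", "kwargs": {"commands": [[0.005, 0, 0, 0, 0, 0], [0.011, 0, 0, 0, 0, 0], [0.016, 0, 0, 0, 0, 0], [0.02, 0, 0, 0, 0, 0], [0.02, 0, 0, 0, 0, 0], [0.02, 0, 0, 0, 0, 0]], "grip_force": 60}}

```text
clock: 11.05
tool_pos: [0.4289, 0.2216, 0.2726]
eef_rot: [0.999, -0.041, -0.0, 0.0]
contact_force: [0.4, -0.3, -3.6]
opening: 0.095
```

```bash
python3 ringfit.py; python3 look.py h hook_mouth,hook_crown
```

```text
t 11.05 p [0.4289 0.2216 0.2726] q [ 0.9992 -0.0406 -0.0002  0.0001] F [ 0.3743 -0.3498 -3.5509] M [ 0.0492  0.1279 -0.0114] op 0.09502257373244308
edges 82 ring [0.5157 0.2153 0.2693] rms 0.0015971503999804375
0.264 [0.515  0.2155] 0.0016945796236166961
0.268 [0.5155 0.2153] 0.0016169560576229402
0.272 [0.5161 0.2153] 0.001567964065714485
0.276 [0.5166 0.2152] 0.0015479682418946363
ring_1105
t 11.1 p [0.4287 0.2216 0.2726] q [ 0.9992 -0.0405 -0.0002  0.0001] F [-0.3476 -0.0833 -4.6463] M [0.0253 0.0711 0.0326] op 0.0928911161351895
hook_mouth [0.4777 0.2144 0.2656] 0.7
hook_mouth [ 0.5277  0.4575 -0.0004] 0.68
hook_mouth [0.38   0.0061 0.0014] 0.67
```

View pics/h.png

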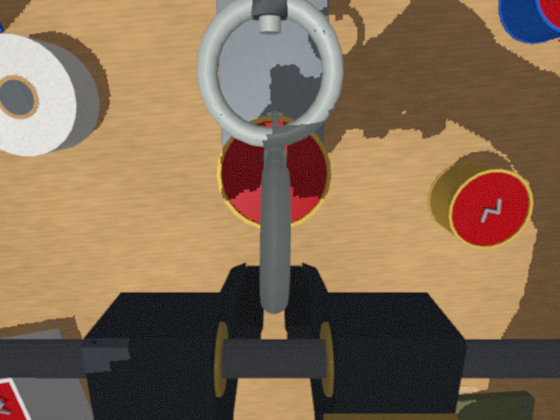

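Request:
{"fn": "carry_out", "kwargs": {"commands": [[0.002, 0, 0, 0, 0, 0], [0.004, 0, 0, 0, 0, 0], [0.006, 0, 0, 0, 0, 0], [0.008, 0, 0, 0, 0, 0], [0.01, 0, 0, 0, 0, 0], [0.012, 0, 0, 0, 0, 0], [0.013, 0, 0, 0, 0, 0], [0.014, 0, 0, 0, 0, 0], [0.014, 0, 0, 0, 0, 0], [0.014, 0, 0, 0, 0, 0]]}}

```text
clock: 12.25
tool_pos: [0.4423, 0.2201, 0.2724]
eef_rot: [0.999, -0.041, -0.001, 0.0]
contact_force: [-5.3, -0.4, -3.9]
opening: 0.095
```

```bash
python3 look.py i ''; python3 - <<'E'
from h import *
p=r.snapshot('side'); u,v=map(int,proj(p,(.48,.222,.25)))
cv2.imwrite('pics/i_s.png',cv2.resize(p['img'][v-50:v+60,u-70:u+70],None,fx=5,fy=5,interpolation=cv2.INTER_CUBIC))
E
```

```text
t 12.25 p [0.4423 0.2201 0.2724] q [ 0.9992 -0.0406 -0.0007  0.0005] F [-5.3266 -0.4367 -3.8741] M [-0.024   1.2221 -0.0195] op 0.09487140130796214
```

View pics/i_s.png

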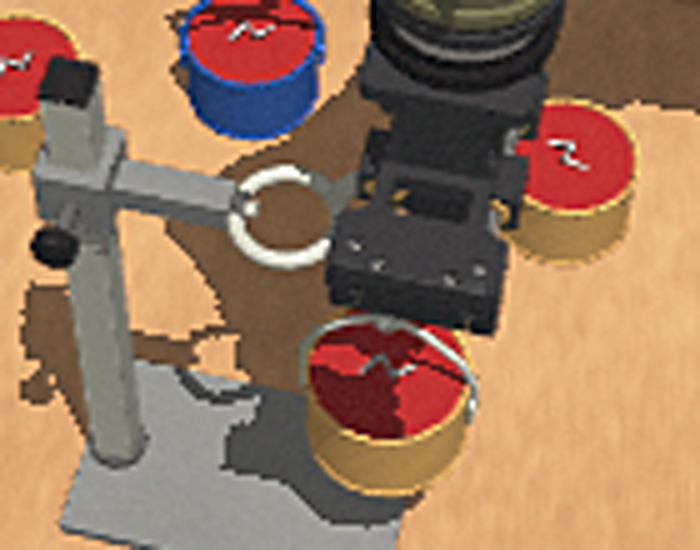

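View pics/i.png

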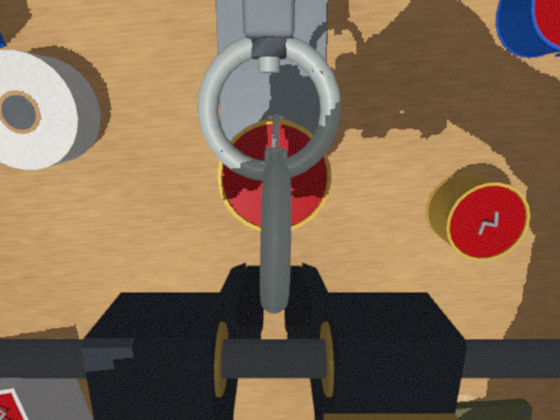

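Request:
{"fn": "carry_out", "kwargs": {"commands": [[0.0015, 0, 0, 0, 0, 0], [0.003, 0, 0, 0, 0, 0], [0.0045, 0, 0, 0, 0, 0], [0.006, 0, 0, 0, 0, 0], [0.0075, 0, 0, 0, 0, 0], [0.009, 0, 0, 0, 0, 0], [0.0105, 0, 0, 0, 0, 0], [0.012, 0, 0, 0, 0, 0], [0.0135, 0, 0, 0, 0, 0], [0.015, 0, 0, 0, 0, 0]]}}

```text
clock: 13.35
tool_pos: [0.4569, 0.2188, 0.272]
eef_rot: [0.999, -0.041, -0.001, 0.001]
contact_force: [-5.2, -0.3, -6.5]
opening: 0.096
```

```bash
python3 look.py j ''
```

```text
t 13.35 p [0.4569 0.2188 0.272 ] q [ 0.9992 -0.0405 -0.0013  0.0008] F [-5.2313 -0.2558 -6.5316] M [-0.0355  1.3516  0.0193] op 0.09588181391268515
```

View pics/j.png

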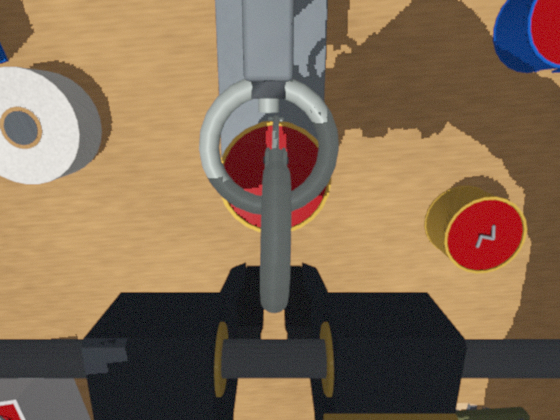

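Request:
{"fn": "carry_out", "kwargs": {"commands": [[0.001, 0, 0, 0, 0, 0], [0.002, 0, 0, 0, 0, 0], [0.003, 0, 0, 0, 0, 0], [0.004, 0, 0, 0, 0, 0], [0.005, 0, 0, 0, 0, 0], [0.006, 0, 0, 0, 0, 0], [0.007, 0, 0, 0, 0, 0], [0.008, 0, 0, 0, 0, 0], [0.008, 0, 0, 0, 0, 0]]}}

```text
clock: 14.3
tool_pos: [0.4668, 0.2185, 0.2725]
eef_rot: [0.999, -0.041, 0.001, -0.0]
contact_force: [-0.9, -0.9, -10.7]
opening: 0.1
```

Request:
{"fn": "carry_out", "kwargs": {"commands": [[0.001, 0, 0, 0, 0, 0], [0.002, 0, 0, 0, 0, 0], [0.003, 0, 0, 0, 0, 0], [0.004, 0, 0, 0, 0, 0], [0.004, 0, 0, 0, 0, 0]]}}

```text
clock: 14.8
tool_pos: [0.472, 0.2191, 0.2738]
eef_rot: [0.999, -0.041, 0.002, -0.001]
contact_force: [0.3, -0.3, -2.6]
opening: 0.097
```

```bash
python3 look.py k ''; python3 - <<'E'
from h import *
p=r.snapshot('side'); u,v=map(int,proj(p,(.5,.222,.25)))
a=cv2.resize(p['img'][v-50:v+60,u-70:u+70],None,fx=3,fy=3,interpolation=cv2.INTER_CUBIC)
w=r.snapshot('wrist')['img'][70:290,200:345]; b=cv2.resize(w,(220,330),interpolation=cv2.INTER_CUBIC)
cv2.imwrite('pics/k2.png',np.hstack([a,b]))
E
```

```text
t 14.8 p [0.472  0.2191 0.2738] q [ 0.9992 -0.0408  0.0023 -0.0012] F [ 0.2692 -0.3319 -2.6494] M [ 0.0278  0.0348 -0.031 ] op 0.09730361677446109
```

View pics/k2.png

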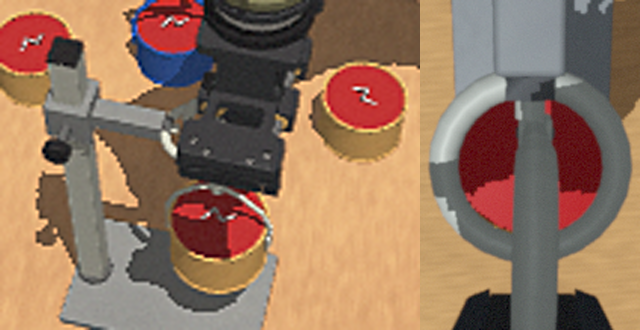

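Request:
{"fn": "carry_out", "kwargs": {"commands": [[-0.002, 0, 0, 0, 0, 0], [-0.0035, 0, 0, 0, 0, 0], [-0.0035, 0, 0.004, 0, 0, 0], [-0.0035, 0, 0.008, 0, 0, 0], [-0.0035, 0, 0.012, 0, 0, 0], [-0.0035, 0, 0.016, 0, 0, 0], [-0.0035, 0, 0.02, 0, 0, 0], [-0.0035, 0, 0.023, 0, 0, 0], [-0.0035, 0, 0.025, 0, 0, 0], [-0.0035, 0, 0.025, 0, 0, 0], [-0.0035, 0, 0.025, 0, 0, 0]]}}

```text
clock: 16.05
tool_pos: [0.4664, 0.2186, 0.2477]
eef_rot: [0.999, -0.041, 0.0, -0.0]
contact_force: [0.2, -0.1, -3.3]
opening: 0.095
```

```bash
python3 look.py l 'hook_crown,hook_spine'; python3 look.py l ''; python3 - <<'E'
from h import *
p=r.snapshot('side'); u,v=map(int,proj(p,(.5,.222,.24)))
a=cv2.resize(p['img'][v-50:v+60,u-70:u+70],None,fx=3,fy=3,interpolation=cv2.INTER_CUBIC)
w=r.snapshot('wrist')['img'][70:290,200:345]; b=cv2.resize(w,(220,330),interpolation=cv2.INTER_CUBIC)
cv2.imwrite('pics/l2.png',np.hstack([a,b]))
E
```

```text
t 16.05 p [0.4664 0.2186 0.2477] q [ 0.9992 -0.0405  0.0001 -0.    ] F [ 0.1848 -0.1314 -3.2697] M [0.0551 0.0757 0.014 ] op 0.09536685583066692
hook_crown [0.4928 0.2157 0.2732] 0.88
hook_spine [0.4723 0.2208 0.2643] 0.6
t 16.2 p [0.4665 0.2187 0.2479] q [ 0.9992 -0.0406  0.0002 -0.0001] F [-0.4327 -0.316  -3.2283] M [ 0.0449  0.1377 -0.0011] op 0.09439177169346737
```

View pics/l2.png

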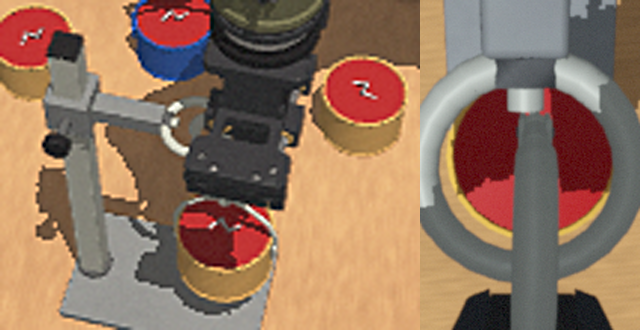

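Request:
{"fn": "carry_out", "kwargs": {"commands": [[0, 0, 0.001, 0, 0, 0], [0, 0, 0.002, 0, 0, 0], [0, 0, 0.003, 0, 0, 0], [0, 0, 0.004, 0, 0, 0], [0, 0, 0.0045, 0, 0, 0], [0, 0, 0.0045, 0, 0, 0]]}}

```text
clock: 16.95
tool_pos: [0.4663, 0.2186, 0.2431]
eef_rot: [0.999, -0.041, -0.0, 0.0]
contact_force: [1.2, 0.0, -3.6]
opening: 0.095
```

Request:
{"fn": "carry_out", "kwargs": {"commands": [[0, 0, 0.0005, 0, 0, 0], [0, 0, 0.001, 0, 0, 0], [0, 0, 0.001, 0, 0, 0]]}}

```text
clock: 17.25
tool_pos: [0.4663, 0.2186, 0.2422]
eef_rot: [0.999, -0.041, -0.0, 0.0]
contact_force: [-0.4, -0.3, -2.8]
opening: 0.093
```

Request:
{"fn": "carry_out", "kwargs": {"commands": [[0, 0, 0.0005, 0, 0, 0], [0, 0, 0.001, 0, 0, 0], [0, 0, 0.001, 0, 0, 0]]}}

```text
clock: 17.55
tool_pos: [0.4665, 0.2186, 0.2413]
eef_rot: [0.999, -0.041, 0.0, -0.0]
contact_force: [0.1, -0.1, -2.0]
opening: 0.092
```

Request:
{"fn": "carry_out", "kwargs": {"commands": [[0, 0, 0.0005, 0, 0, 0], [0, 0, 0.0005, 0, 0, 0], [0, 0, 0.0005, 0, 0, 0]]}}

```text
clock: 17.85
tool_pos: [0.4666, 0.2186, 0.2409]
eef_rot: [0.999, -0.041, 0.0, -0.0]
contact_force: [0.2, -0.4, -0.2]
opening: 0.093
```

Request:
{"fn": "carry_out", "kwargs": {"commands": [[0, 0, 0.0005, 0, 0, 0], [0, 0, 0.0005, 0, 0, 0], [0, 0, 0.0005, 0, 0, 0]]}}

```text
clock: 18.15
tool_pos: [0.4668, 0.2187, 0.2406]
eef_rot: [0.999, -0.041, 0.001, -0.0]
contact_force: [-0.2, -1.3, 3.8]
opening: 0.097
```

Request:
{"fn": "carry_out", "kwargs": {"commands": [[0, 0, 0.0005, 0, 0, 0], [0, 0, 0.0005, 0, 0, 0], [0, 0, 0.0005, 0, 0, 0]]}}

```text
clock: 18.45
tool_pos: [0.467, 0.2186, 0.2403]
eef_rot: [0.999, -0.041, 0.001, -0.0]
contact_force: [0.0, -1.9, 5.7]
opening: 0.099
```

Request:
{"fn": "carry_out", "kwargs": {"commands": [[0, 0, 0.0005, 0, 0, 0], [0, 0, 0.0005, 0, 0, 0], [0, 0, 0.0005, 0, 0, 0]]}}

```text
clock: 18.75
tool_pos: [0.4671, 0.2186, 0.2401]
eef_rot: [0.999, -0.041, 0.001, -0.0]
contact_force: [-1.0, -1.7, 8.3]
opening: 0.102
```

Request:
{"fn": "carry_out", "kwargs": {"commands": [[0, 0, 0.0004, 0, 0, 0], [0, 0, 0.0004, 0, 0, 0], [0, 0, 0.0004, 0, 0, 0]]}}

```text
clock: 19.05
tool_pos: [0.4672, 0.2187, 0.2399]
eef_rot: [0.999, -0.041, 0.001, -0.0]
contact_force: [-0.8, -2.5, 9.5]
opening: 0.093
```

Request:
{"fn": "carry_out", "kwargs": {"commands": [[0, 0, 0.0004, 0, 0, 0], [0, 0, 0.0004, 0, 0, 0], [0, 0, 0.0004, 0, 0, 0], [0, 0, 0.0004, 0, 0, 0]]}}

```text
clock: 19.45
tool_pos: [0.4673, 0.2187, 0.2398]
eef_rot: [0.999, -0.041, 0.001, -0.0]
contact_force: [-1.4, -2.1, 11.5]
opening: 0.098
```

```bash
python3 look.py m ''; python3 - <<'E'
from h import *
F=[]
for i in range(8): 
    r.snapshot('wrist'); s=r.get_state(); F.append(s['contact_force'])
F=np.array(F); print(F[:,2],F.mean(0))
E
```

```text
t 19.45 p [0.4673 0.2187 0.2398] q [ 0.9992 -0.0408  0.0013 -0.0004] F [-1.3675 -2.1155 11.4948] M [-0.3733  0.0477  0.0468] op 0.0982065175910517
[12.6838 12.1634 11.5658 11.8602 11.5773 11.8327 12.9718 10.9136] [-1.7628 -1.9221 11.9461]
```

View pics/m.png

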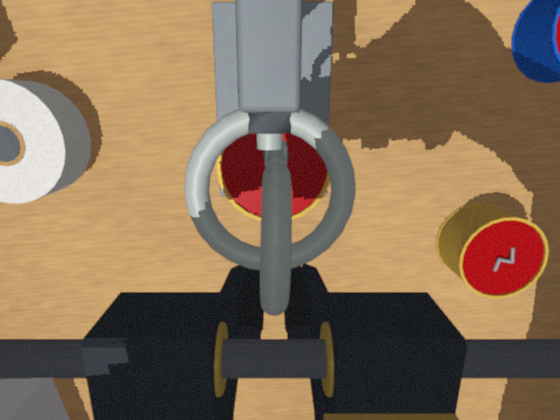

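Request:
{"fn": "carry_out", "kwargs": {"commands": [[0, 0, 0, 0, 0, 0], [0, 0, 0, 0, 0, 0], [0, 0, 0, 0, 0, 0], [0, 0, 0, 0, 0, 0], [0, 0, 0, 0, 0, 0], [0, 0, 0, 0, 0, 0], [0, 0, 0, 0, 0, 0], [0, 0, 0, 0, 0, 0]]}}

```text
clock: 20.7
tool_pos: [0.4673, 0.2187, 0.2398]
eef_rot: [0.999, -0.041, 0.001, -0.0]
contact_force: [-0.6, -1.4, 11.6]
opening: 0.095
```

Request:
{"fn": "carry_out", "kwargs": {"commands": [[0, 0, -0.0005, 0, 0, 0], [0, 0, -0.001, 0, 0, 0], [0, 0, -0.0015, 0, 0, 0], [0, 0, -0.002, 0, 0, 0], [0, 0, -0.0022, 0, 0, 0], [0, 0, -0.0022, 0, 0, 0], [0, 0, -0.0022, 0, 0, 0]]}}

```text
clock: 21.4
tool_pos: [0.4667, 0.2187, 0.2406]
eef_rot: [0.999, -0.041, 0.0, -0.0]
contact_force: [1.5, -0.9, 3.0]
opening: 0.094
```

```bash
python3 - <<'E'
from h import *
F=[];M=[]
for i in range(8): 
    r.snapshot('wrist'); s=r.get_state(); F.append(s['contact_force']); M.append(s['moment'])
F=np.array(F); print(F[:,2],F.mean(0),np.mean(M,0)); st()
E
```

```text
[2.8524 3.4584 3.512  3.0853 2.9608 2.9149 3.4536 3.5952] [ 1.7345 -0.9081  3.2291] [-0.1068 -0.3863 -0.0112]
t 21.8 p [0.4666 0.2187 0.2407] q [ 0.9992 -0.0406  0.0003 -0.0001] F [ 2.4862 -0.7667  3.5952] M [-0.0836 -0.4462  0.0448] op 0.097624833373783
```

Request:
{"fn": "carry_out", "kwargs": {"commands": [[0, 0, -0.0003, 0, 0, 0], [0, 0, -0.0006, 0, 0, 0], [0, 0, -0.0006, 0, 0, 0]]}}

```text
clock: 22.1
tool_pos: [0.4657, 0.2186, 0.2409]
eef_rot: [0.999, -0.04, -0.001, 0.0]
contact_force: [0.3, -0.7, 1.4]
opening: 0.096
```

```bash
python3 - <<'E'
from h import *
F=[];M=[]
for i in range(6): 
    p=r.snapshot('wrist'); s=r.get_state(); F.append(s['contact_force']); M.append(s['moment'])
F=np.array(F); print(F[:,2],F.mean(0),np.mean(M,0)); st(); cv2.imwrite('pics/n.png',p['img'])
E
```

```text
[ 0.6496 -0.2002  0.1876 -0.4945 -0.4439 -0.7475] [ 0.4558  0.6553 -0.1748] [ 0.0684 -0.0695  0.0053]
t 22.4 p [0.4658 0.2186 0.2409] q [ 0.9992 -0.0404 -0.0006  0.0002] F [ 0.0474  0.9313 -0.7475] M [ 0.0605 -0.0225 -0.0374] op 0.09686809526485178
```

View pics/n.png

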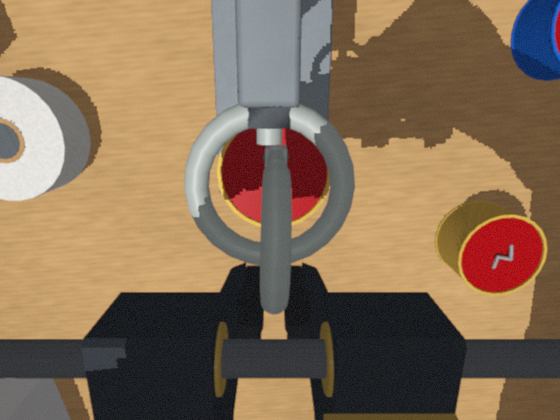

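Request:
{"fn": "carry_out", "kwargs": {"commands": [[0, 0, 0, 0, 0, 0], [0, 0, 0, 0, 0, 0], [0, 0, 0, 0, 0, 0]], "grip_force": 20}}

```text
clock: 22.7
tool_pos: [0.4658, 0.2183, 0.241]
eef_rot: [0.999, -0.041, -0.001, 0.0]
contact_force: [-0.8, -0.4, -0.5]
opening: 0.1
```

Request:
{"fn": "carry_out", "kwargs": {"commands": [[0, 0, 0, 0, 0, 0], [0, 0, 0, 0, 0, 0], [0, 0, 0, 0, 0, 0], [0, 0, 0, 0, 0, 0], [0, 0, 0, 0, 0, 0], [0, 0, 0, 0, 0, 0]], "grip_force": 3}}

```text
clock: 23.3
tool_pos: [0.4663, 0.2186, 0.2412]
eef_rot: [0.999, -0.041, -0.0, 0.0]
contact_force: [-0.3, -0.8, -2.0]
opening: 0.115
```

Request:
{"fn": "carry_out", "kwargs": {"commands": [[0, 0, 0, 0, 0, 0], [0, 0, 0, 0, 0, 0], [0, 0, 0, 0, 0, 0], [0, 0, 0, 0, 0, 0]], "fingers": 222}}

```text
clock: 23.7
tool_pos: [0.4667, 0.2187, 0.2414]
eef_rot: [0.999, -0.041, 0.0, -0.0]
contact_force: [0.2, -0.2, -0.5]
opening: 0.124
```

Request:
{"fn": "carry_out", "kwargs": {"commands": [[0, 0, 0, 0, 0, 0], [0, 0, 0, 0, 0, 0], [0, 0, 0, 0, 0, 0], [0, 0, 0, 0, 0, 0], [0, 0, 0, 0, 0, 0], [0, 0, 0, 0, 0, 0]], "fingers": 200}}

```text
clock: 24.3
tool_pos: [0.4664, 0.2186, 0.2412]
eef_rot: [0.999, -0.041, 0.0, 0.0]
contact_force: [0.3, 0.0, 0.7]
opening: 0.217
```

```bash
python3 look.py o ''
```

```text
t 24.3 p [0.4664 0.2186 0.2412] q [ 0.9992 -0.0405  0.      0.    ] F [0.2864 0.0052 0.7136] M [ 0.0149  0.0163 -0.0294] op 0.2170808947028154
```

View pics/o.png

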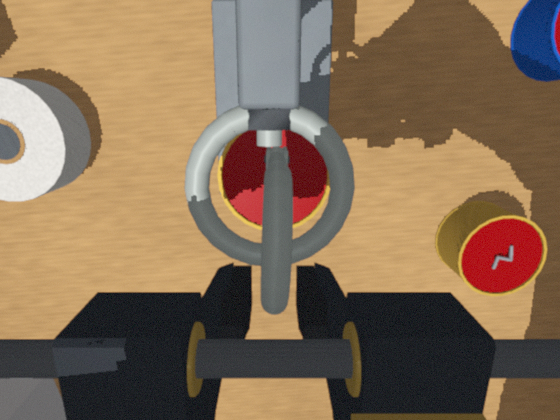

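Request:
{"fn": "carry_out", "kwargs": {"commands": [[0, 0, 0, 0, 0, 0], [0, 0, 0, 0, 0, 0], [0, 0, 0, 0, 0, 0], [0, 0, 0, 0, 0, 0], [0, 0, 0, 0, 0, 0], [0, 0, 0, 0, 0, 0], [0, 0, 0, 0, 0, 0]], "fingers": 130}}

```text
clock: 25.05
tool_pos: [0.4663, 0.2186, 0.2412]
eef_rot: [0.999, -0.041, 0.0, 0.0]
contact_force: [0.2, 0.1, 0.1]
opening: 0.491
```

Request:
{"fn": "carry_out", "kwargs": {"commands": [[0, 0, -0.01, 0, 0, 0], [0, 0, -0.025, 0, 0, 0], [0, 0, -0.045, 0, 0, 0], [0, 0, -0.07, 0, 0, 0], [0, 0, -0.1, 0, 0, 0], [-0.02, 0, -0.12, 0, 0, 0], [-0.05, 0, -0.12, 0, 0, 0], [-0.05, 0, -0.12, 0, 0, 0], [-0.05, 0, -0.12, 0, 0, 0]]}}

```text
clock: 25.95
tool_pos: [0.4164, 0.2227, 0.362]
eef_rot: [0.999, -0.04, 0.001, -0.0]
contact_force: [0.5, 0.3, -0.4]
opening: 0.49
```

```bash
python3 - <<'E'
from h import *
s=st(); p=r.snapshot('wrist'); cv2.imwrite('pics/p_w.png',p['img'])
q=r.snapshot('side'); u,v=map(int,proj(q,(.49,.222,.2)))
cv2.imwrite('pics/p_s.png',cv2.resize(q['img'][v-80:v+60,u-80:u+80],None,fx=4,fy=4,interpolation=cv2.INTER_CUBIC))
for i in range(10): w=r.snapshot('wrist'); 
d=cv2.absdiff(p['img'],w['img']); print('diff',d.max(),(d.max(2)>25).sum())
E
```

```text
t 25.95 p [0.4164 0.2227 0.362 ] q [ 0.9992 -0.0401  0.0006 -0.0002] F [ 0.5443  0.2667 -0.3507] M [-0.0024  0.0115  0.0203] op 0.4900364362143078
diff 111 2777
```

View pics/p_w.png

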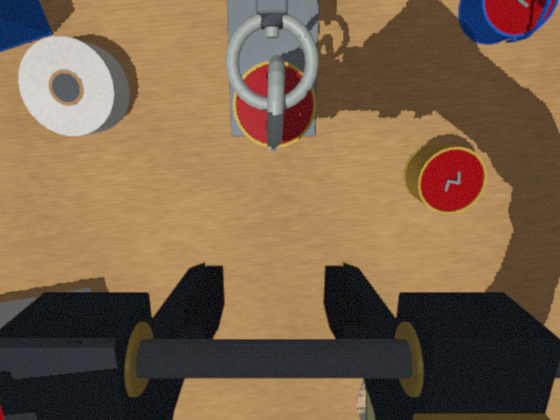

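View pics/p_s.png

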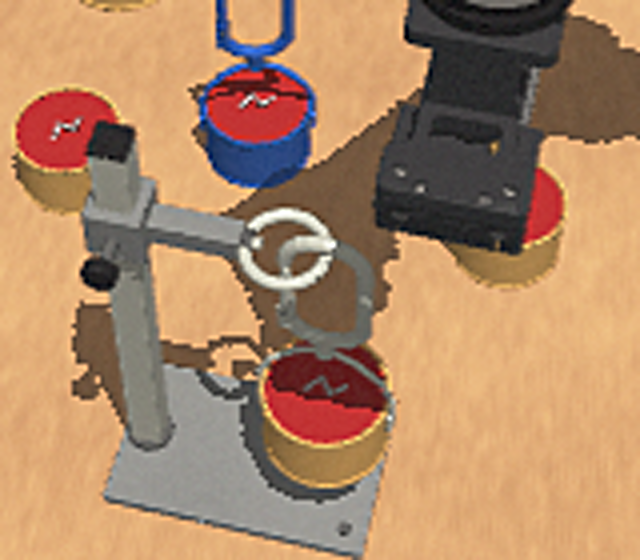

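Request:
{"fn": "carry_out", "kwargs": {"commands": [[0, 0, 0, 0, 0, 0], [0, 0, 0, 0, 0, 0], [0, 0, 0, 0, 0, 0], [0, 0, 0, 0, 0, 0], [0, 0, 0, 0, 0, 0], [0, 0, 0, 0, 0, 0], [0, 0, 0, 0, 0, 0], [0, 0, 0, 0, 0, 0], [0, 0, 0, 0, 0, 0], [0, 0, 0, 0, 0, 0], [0, 0, 0, 0, 0, 0], [0, 0, 0, 0, 0, 0]]}}

```text
clock: 27.75
tool_pos: [0.4165, 0.2226, 0.3612]
eef_rot: [0.999, -0.041, 0.0, 0.0]
contact_force: [-0.8, 0.5, -0.1]
opening: 0.49
```

Request:
{"fn": "carry_out", "kwargs": {"commands": [[0, 0, 0, 0, 0, 0], [0, 0, 0, 0, 0, 0], [0, 0, 0, 0, 0, 0], [0, 0, 0, 0, 0, 0], [0, 0, 0, 0, 0, 0], [0, 0, 0, 0, 0, 0], [0, 0, 0, 0, 0, 0], [0, 0, 0, 0, 0, 0], [0, 0, 0, 0, 0, 0], [0, 0, 0, 0, 0, 0], [0, 0, 0, 0, 0, 0], [0, 0, 0, 0, 0, 0]]}}

```text
clock: 28.95
tool_pos: [0.4165, 0.2226, 0.3612]
eef_rot: [0.999, -0.041, 0.0, 0.0]
contact_force: [-0.2, 0.2, 0.4]
opening: 0.488
```

```bash
cat > still.py <<'E'
from h import *
I=[]
for i in range(16):
    q=r.snapshot('side'); u,v=map(int,proj(q,(.49,.222,.2))); I.append(q['img'][v-40:v+60,u-30:u+40].astype(int))
print('side diffs',[int((abs(x-I[0]).max(2)>25).sum()) for x in I])
# tin red centroid
for x in I[::3]:
    m=(x[...,2]>90)&(x[...,1]<60)&(x[...,0]<80); vv,uu=np.nonzero(m); print(round(uu.mean(),2),round(vv.mean(),2),m.sum())
c=r.snapshot('side'); 
for n in('side','top'):
    c=r.snapshot(n)
    for l in('candle','hook_crown'):
        for d in r.spot_point(c,l)[:4]: print(n,l,np.array(d['xyz']),round(d['p'],2))
st(); cv2.imwrite('pics/q.png',c['img'])
E
python3 still.py
```

```text
side diffs [0, 0, 0, 0, 0, 0, 0, 0, 0, 1, 1, 1, 1, 1, 1, 1]
30.56 58.56 443
30.55 58.56 439
30.37 58.54 441
30.49 58.62 438
30.5 58.47 444
30.52 58.53 446
side candle [ 0.5804 -0.0557 -0.0014] 0.86
side candle [0.4905 0.2138 0.0593] 0.7
side candle [ 0.3809  0.001  -0.002 ] 0.4
side hook_crown [0.4922 0.2163 0.2728] 0.89
side hook_crown [ 0.7319 -0.2392  0.2727] 0.59
side hook_crown [ 0.5829 -0.0612  0.2071] 0.56
top candle [ 0.7374 -0.237   0.0003] 0.84
top candle [ 0.5853 -0.0608 -0.002 ] 0.64
top candle [0.4893 0.2171 0.0631] 0.53
top hook_crown [ 0.7347 -0.2372  0.2692] 0.95
top hook_crown [0.4897 0.214  0.2767] 0.76
top hook_crown [ 0.5823 -0.0587  0.2122] 0.57
top hook_crown [0.4887 0.2153 0.2839] 0.31
t 30.1 p [0.4165 0.2226 0.3612] q [ 0.9992 -0.0405  0.      0.    ] F [0.1612 0.263  0.1274] M [0.0535 0.0403 0.0208] op 0.48775750513600713
```

Still, and upright: the tin's origin lies under the crown. I'm handing it in.

```bash
python3 -c "
from plant import r
print(r.finish_job())"
```

```text
the job is handed in; nothing more can be done
None
```

The candle is hanging still and upright from the eye, and I have handed the job in at about 30 s on the robot's clock. `finish_job` gave no verdict.

- **Which candle:** I took the smaller gold candle, not the blue one or the larger one. I held it by the hook's spine.
- **Eye height:** The side and top cameras put the bar at about 0.268 m, and the wrist camera put it at 0.267 m. That is about 13 mm below the usual height. The network kept reporting the usual 0.28 m, so I did not use its value.
- **Pushing on:** The gate took about 5 N sideways. The downward press rose to about 8 N net of weight, and then both fell back to weight only about 37 mm after first touch.
- **Pull test:** I let the crown down onto the bar and pulled with 11–13 N, averaging 11.9 N, for about 1.3 s. With the candle's weight the bar carried about 15 N. The readings stayed well under 25 N, though force was only read at the end of each move and during pauses.
- **Letting go:** I unloaded until the force read about zero, eased the grip off and backed away.

**Last checks:**
- **Stillness:** The side camera showed no motion over 16 pictures.
- **Upright:** The network put the tin's underside within 1–3 mm of directly below the crown.
- **Gate:** I judged it shut from the drop in force and from the hook's loop looking closed in the side picture. I had no direct reading of the gate.
- **Force while unloading:** It lagged slightly, reading 3 N where I expected about zero. A further 0.6 mm of lift cleared it.
- **Failed check:** One wrist-camera check right after backing away showed motion, probably the arm settling. The later side pictures did not show it.
- **Other things on the bench:** I planned the path to clear them and saw no sign of contact, but I did not compare their positions before and after.

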